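# Turn the leaf of the treatment menu

### The job

Turn the green leaf of the treatment menu over its brass spine, like a page, so that it lies fully flat on the other side of its stand. Push it gently with a fingertip from beneath its overhanging edge, up and over and all the way down; do not pinch or slam it. Leave everything else on the table where it stands, and finish clear of the menu.

Things in the scene. Friction and masses are not known exactly. Their poses are not given: they have to be found in the camera images.
- stand: Menu stand, fixed to the table: a dark wooden block 170 (its x) by 260 (its y) mm on a slightly smaller black foot, with a cream page board on each half; the page tops are 60 mm above the table. Origin: centre of its underside, on the table. The brass spine runs along its x axis over the middle. The green leaf starts on its +y half and must end on its -y half. Its yaw varies by up to about 0.3 rad from the world axes.
- spine (a point): Middle of the brass spine: on the hinge axis, 63 mm above the table, centred over the stand. Its axes are those of the stand: x along the hinge axis, z up.
- panel (a joint): Turn of the green leaf about the spine, rad: 0 lying flat on the +y half of the stand, 1.57 upright, 3.14 lying flat on the -y half (both are hard stops). The hinge is stiff: dry friction of 0.24 N m holds the leaf wherever it is left, so it never falls by itself and must be pushed all the way down; a push of 2 to 3 N at the free edge moves it. It starts between 0.03 and 0.3.
- panel_edge (a point): Middle of the leaf's free edge, at mid-thickness. The leaf is a rigid green board with a brass strip along its free edge, 150 mm along the spine, reaching from 5 to 175 mm from the hinge axis, 6 mm thick, about 0.15 kg. Lying flat, its last 45 mm overhang the block, with 60 mm of free height above the table below them. Axes: x along the spine, y outward from the spine to the free edge, z square to the leaf (up when the joint is 0, down when it is 3.14).
- fish: Loose bystander: brass fish ornament on a rod and a black 75 mm square base, 175 mm high. Origin: centre of its underside.
- diffuser: Loose bystander: amber glass reed diffuser, 60 mm across, 85 mm high, its sticks up to 190 mm. Origin: centre of its underside.
- lotion: Loose bystander: white bottle, 54 mm across, 140 mm high. Origin: centre of its underside.
- candle: Loose bystander: terracotta candle pot, 68 mm across, 50 mm high, near the stand on its +x side. Origin: centre of its underside.
- cards: Loose bystander: clear card holder with coloured cards, 60 by 100 mm, 54 mm high, near the stand on its -x side (towards the robot). Origin: centre of its underside.
- bell: Loose bystander: brass counter bell, 80 mm across, 54 mm high, near the stand on its +x side. Origin: centre of its underside.

How it is judged:
By the outcome, as a careful person would: the job done as asked, in the order asked, and still so for the second after the job is handed in, with the robot touching nothing.
It also fails if it takes over 58 s, if anything falls off the work surface, if the arm or the gripper's body presses on something with over 40 N, if the wrist force passes 120 N, or if a joint passes its speed limit or range.

### The arm

A 6-joint arm with a two-finger parallel gripper is mounted at the origin on the work surface. World frame = base frame: x ahead of the robot, y to its left, z up, the work surface at z = 0. Lengths are in m, angles in rad, forces in N, time in s.
With the tool pointing down it reaches from about 0.35 to 0.875 m from the base axis. Payload 15.5 kg.
Tool frame: the origin (TCP) lies at the very end of the fingers, on their centre line; the grasp point (between the pads) lies 19 mm behind it; z points along the fingers, y is the line along which they close (so a half turn about z gives the same grasp; the last joint's range is limited). The gripper opens to 85 mm and grips with 20 to 120 N. Pads are 22 mm wide; open, the fingers measure 114 mm over their backs; the gripper's body (76 mm by 85 mm) begins 54 mm behind the grasp point. The pads swing forward as they close: fully open they stand 13 mm farther back than shut.
Start: joints at [1.089, 0.494, 1.345, -0, 1.302, -0.096], TCP at [0.236, 0.579, 0.205] pointing down, gripper open.
Joint ranges: [-2.91, 2.91], [-0.82, 2.16], [0.22, 2.67], [-1.22, 4.37], [0.12, 2.79], [-3.08, 3.08]. Speed limits (rad/s): [1.89, 1.89, 2.57, 3.01, 3.01, 3.01].

### API

Orientations are given as a unit quaternion [w, x, y, z].
In Python, from cell import bot gives the robot as it stands.
- The arm moves only by the shell command python3 -m jog 'ROWS' [FORCE]. ROWS is JSON, a list of rows, each an object of numbers: "dx", "dy", "dz": the shift along the tool's x, y, z scaled (see below); "rx", "ry", "rz": the turn, a rotation vector about the tool's x, y, z scaled (see below); "jaw": the gripper's target within -1 to 1 (shut at 1, half-way at 0, fully open at -1). A call has 1 to 10 rows; each row shifts and turns the commanded pose from where the row before left it, along the tool's axes as they then stand; what a row does not reach is not made up. The controller multiplies each number of a shift by 75 mm and each number of a turn by pi rad. A row lasts 1/10 s, in which the tool goes at most 50 mm and 8.59 degrees, less where a joint would pass 70% of its speed; a pose out of reach is approached as far as the arm can. A call with a number of a shift or a turn outside -1 to 1 is refused whole. A call with a gripper value outside its range is refused whole. The fingers move at their own pace and stop on an object; FORCE is the grip in N (left out, the last holds). Time passes only in rows, so rows that do not move let the fingers close. It gives the time, the measured TCP pose, the force, the opening and the grip force at its end, in the units of the state.
- bot.get_obs(): the state, without advancing time (a new reading comes with each control period).
- bot.capture(name): name is "side" or "top" or "wrist"; returns (picture, depth): 480x640x3 uint8, red, green, blue; 480x640 float32, m along the optical axis (not along the pixel's ray), 0 where there is no reading.
- bot.camera_params(name): a dict with "vfov" (degrees; the focal length in pixels is half the picture's height over the tangent of half this angle, whatever the lens; pixels are square), "cx", "cy" (the principal point, pixels), "k1" (the pictures are not rectified: a ray, as slopes to the right and down, at radius r is drawn at 1 + k1 r^2 times it, then the intrinsics apply), "camera_from_world" (4x4, takes a point from world to camera coordinates). Camera axes: x right, y down, z forward; pixel columns grow to the right and rows downward; lengths in m; the calibration is good to about 2 mm. A picture is of the moment at which its call begins: read the wrist's pose just before it. camera_params takes no time and is no camera call; for the wrist camera it gives the pose at the moment of the call.
- bot.finish_job(): hands the job in; it is judged then, once.
The state is a dict: "time_s": time; "qpos": joint angles; "qd": joint speeds; "effort": joint torques, N m; "tool_pos": TCP position; "eef_rot": TCP orientation; "contact_force": force on the tool from outside, world axes, zero at the start; "wrist_torque": the same for the moment, N m; "width": finger opening in m; "gripper_force": force on a finger pad.
Only numpy, scipy, OpenCV 4.12 (cv2) and the standard library are available. Lean on these libraries where they do the work, as an engineer would, in place of code of your own. Each camera call takes 0.05 s, during which the arm holds its last target. There are 200 camera calls.

## Working session

There is one attempt and no reset: what is moved stays moved. The work goes in short steps, Python scripts to look and compute and a shell command to move; the robot and the scene stay as the last step left them, time stands still between calls to the robot, and variables do not carry over. Pictures are saved under pics/ and viewed, at most 10 in all, crops included, and the job is handed in when it is done.

```bash
ls; mkdir -p pics
cat > h.py <<'E'
import numpy as np, cv2
from cell import bot
def cloud(n):
    im,d=bot.capture(n); p=bot.camera_params(n)
    f=240/np.tan(np.radians(p['vfov'])/2)
    K=np.array([[f,0,p['cx']],[0,f,p['cy']],[0,0,1]])
    v,u=np.mgrid[:480,:640].astype(float)
    s=cv2.undistortPoints(np.stack([u,v],-1).reshape(-1,1,2),K,np.array([p['k1'],0,0,0,0.])).reshape(480,640,2)
    P=np.dstack([s*d[...,None],d]); T=np.linalg.inv(p['camera_from_world'])
    W=P@T[:3,:3].T+T[:3,3]; W[d==0]=np.nan
    return im,W
E
python3 - <<'E'
from h import *
for n in ('top','side'):
    im,W=cloud(n); cv2.imwrite(f'pics/{n}0.png',im[...,::-1]); np.save(f'pics/{n}.npy',W); np.save(f'pics/{n}im.npy',im)
    hsv=cv2.cvtColor(im,cv2.COLOR_RGB2HSV)
    m=cv2.inRange(hsv,(40,60,30),(90,255,255))>0
    m&=np.isfinite(W[...,0])
    q=W[m]; print(n,m.sum(),np.percentile(q,[2,50,98],axis=0).round(3).tolist())
print(bot.get_obs())
E
```

```text
pics
top 3457 [[0.455, -0.709, 0.046], [0.578, 0.054, 0.09], [0.834, 0.148, 0.121]]
side 2867 [[0.456, -0.675, 0.052], [0.59, 0.084, 0.098], [0.828, 0.697, 0.403]]
{'time_s': 0.1, 'qpos': array([ 1.08850627e+00,  4.94129949e-01,  1.34605393e+00,  2.48390023e-05,
        1.30244192e+00, -9.54860897e-02]), 'qd': array([ 0.00045735, -0.00166903, -0.00132792, -0.00058964, -0.00276897,
       -0.00223414]), 'effort': array([ 1.27468415e-03, -8.83578515e+01, -3.84556496e+01, -1.41495802e-04,
        5.18605419e-03,  5.78889035e-05]), 'tool_pos': array([0.23559941, 0.57854488, 0.2043595 ]), 'eef_rot': array([-1.58640794e-04,  1.92201768e-01,  9.81355294e-01, -4.91752350e-04]), 'contact_force': array([-0.10695217, -0.57798746,  0.28893039]), 'wrist_torque': array([ 0.00506514, -0.01887986,  0.00865594]), 'gripper_force': 0.0, 'width': 0.08525746260340124}
```

View pics/top0.png

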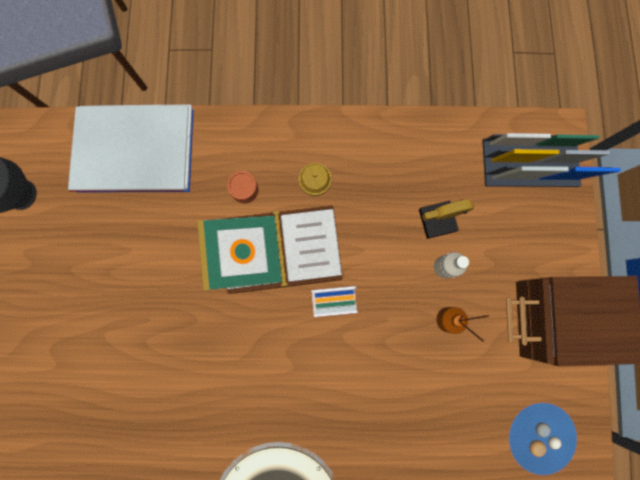

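View pics/side0.png

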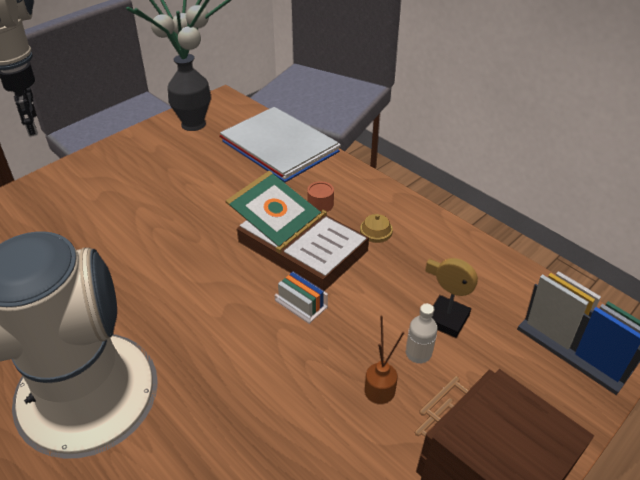

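The top view shows the leaf at cols 200-283, rows 213-290. The spine is near col 282, the bare page is on the right (283-340), and the candle (242,186), bell (315,179) and cards (335,302) sit close by. The side view shows the leaf tilted up a little, with the robot's side of its edge free.

Run:
```python
from h import *
W=np.load('pics/top.npy'); im=np.load('pics/topim.npy')
u0,v0=np.meshgrid(range(640),range(480)); 
R=(u0>190)&(u0<350)&(v0>200)&(v0<300)&np.isfinite(W[...,0])
hsv=cv2.cvtColor(im,cv2.COLOR_RGB2HSV)
leaf=R&(u0<284)&(W[...,2]>0.064)
g=leaf&(cv2.inRange(hsv,(60,80,30),(95,255,255))>0)
page=R&(u0>286)&(u0<338)&(abs(W[...,2]-0.06)<.006)&(hsv[...,1]<60)
for n,m in(('leaf',leaf),('green',g),('page',page)):
    q=W[m]; c=q.mean(0); s=np.linalg.svd(q-c,full_matrices=False)[2][2]; s*=np.sign(s[2])
    r=cv2.minAreaRect(q[:,:2].astype(np.float32)); b=cv2.boxPoints(r)
    print(n,m.sum(),c.round(4),'n',s.round(3),'tilt',np.arccos(s[2]).round(3),'rect',np.round(r[0],3),np.round(r[1],3),r[2],b.round(3).tolist())
# objects nearby heights>0.02
m=(W[...,2]>0.015)&(u0>190)&(u0<490)&(v0>150)&(v0<345)
n,l,st,_=cv2.connectedComponentsWithStats(m.astype(np.uint8))
for i in range(1,n):
    if st[i,4]>60:
        q=W[l==i]; print(st[i,:4],np.percentile(q,[1,50,99],axis=0).round(3).tolist())
```

```text
leaf 5578 [0.5683 0.0776 0.0914] n [ 0.035 -0.276  0.96 ] tilt 0.282 rect [0.574 0.074] [0.167 0.183] 4.432714939117432 [[0.4830000102519989, 0.1589999943971634], [0.49799999594688416, -0.024000000208616257], [0.6639999747276306, -0.010999999940395355], [0.6499999761581421, 0.17100000381469727]]
green 2631 [0.5686 0.0745 0.0903] n [ 0.036 -0.277  0.96 ] tilt 0.283 rect [0.57  0.073] [0.149 0.149] 7.075247764587402 [[0.4869999885559082, 0.1379999965429306], [0.5049999952316284, -0.009999999776482582], [0.6520000100135803, 0.008999999612569809], [0.6340000033378601, 0.15600000321865082]]
page 3365 [ 0.5862 -0.0764  0.0608] n [0.001 0.001 1.   ] tilt 0.002 rect [ 0.57  -0.078] [0.199 0.113] 0.5257157683372498 [[0.4699999988079071, -0.02199999988079071], [0.47099998593330383, -0.13500000536441803], [0.6700000166893005, -0.1340000033378601], [0.6690000295639038, -0.020999999716877937]]
[298 164  33  30] [[0.719, -0.116, 0.015], [0.748, -0.082, 0.036], [0.784, -0.049, 0.055]]
[227 171  31  32] [[0.696, 0.052, 0.019], [0.726, 0.084, 0.047], [0.76, 0.117, 0.054]]
[419 199  55  39] [[0.614, -0.418, 0.017], [0.645, -0.369, 0.029], [0.694, -0.314, 0.176]]
[197 205 145  89] [[0.488, -0.134, 0.054], [0.573, 0.016, 0.07], [0.667, 0.159, 0.115]]
[435 252  34  27] [[0.515, -0.407, 0.02], [0.538, -0.38, 0.095], [0.566, -0.364, 0.144]]
[311 286  46  31] [[0.43, -0.172, 0.019], [0.462, -0.127, 0.054], [0.493, -0.081, 0.059]]
[437 307  52  35] [[0.388, -0.422, 0.016], [0.42, -0.389, 0.065], [0.447, -0.367, 0.192]]
```

The stand yaw is about 0.124 rad, the spine sits near (0.580, -0.009), and the leaf is tilted about 0.28. I'll shut the fingers, tilt the tool forward along the spine, and reach under the leaf's robot-side end near its free edge.

```bash
cat > s.py <<'E'
from h import *
from scipy.spatial.transform import Rotation as Ro
o=bot.get_obs(); y=.124; S=np.array([.580,-.009,0])
Rz=Ro.from_euler('z',y)
q=o['eef_rot']; R=Ro.from_quat([q[1],q[2],q[3],q[0]])
print('t',round(o['time_s'],2),'stand-frame tip mm',(Rz.inv().apply(o['tool_pos']-S)*1e3).round(1),'axes(stand) x,y,z',(Rz.inv()*R).as_matrix().T.round(3).tolist(),'F',Rz.inv().apply(o['contact_force']).round(2),'w',round(o['width'],4),'q',o['qpos'].round(2))
E
python3 -m jog '[{"dx":-0.48,"dy":-0.44,"jaw":1},{"dx":-0.48,"dy":-0.44,"jaw":1},{"dx":-0.48,"dy":-0.44,"jaw":1},{"dx":-0.48,"dy":-0.44,"jaw":1},{"dx":-0.48,"dy":-0.44,"jaw":1},{"dx":-0.48,"dy":-0.44,"jaw":1},{"dx":-0.48,"dy":-0.44,"jaw":1},{"dx":-0.48,"dy":-0.44,"jaw":1},{"dx":-0.48,"dy":-0.44,"jaw":1},{"jaw":1}]' 20; python3 s.py
python3 -m jog '[{"rz":-0.0407},{"rz":-0.0407},{"rz":-0.0407},{"rz":-0.0407},{"ry":-0.0389},{"ry":-0.0389},{"ry":-0.0389},{"ry":-0.0389},{"ry":-0.0389},{"dx":0}]'; python3 s.py
```

```text
t 0.1 stand-frame tip mm [-269.1  625.6  204.4] axes(stand) x,y,z [[-0.872, 0.489, 0.0], [0.489, 0.872, -0.001], [-0.001, -0.001, -1.0]] F [-0.18 -0.56  0.29] w 0.0853 q [ 1.09  0.49  1.35  0.    1.3  -0.1 ]
t 0.1 stand-frame tip mm [-269.1  625.6  204.4] axes(stand) x,y,z [[-0.872, 0.489, 0.0], [0.489, 0.872, -0.001], [-0.001, -0.001, -1.0]] F [-0.18 -0.56  0.29] w 0.0853 q [ 1.09  0.49  1.35  0.    1.3  -0.1 ]invalid input
invalid input
```

```bash
python3 -m jog '[{"dx":-0.48,"dy":-0.44,"dz":0,"rx":0,"ry":0,"rz":0,"jaw":1}]' 20; echo; python3 -m jog --help | head -20; python3 s.py
```

```text
time_s: 0.2
tool_pos: [0.2555, 0.5374, 0.2043]
eef_rot: [-0.0, 0.191, 0.982, 0.001]
contact_force: [3.0, -0.6, -0.1]
width: 0.0735
gripper_force: 0.0

t 0.2 stand-frame tip mm [-254.4  582.4  204.3] axes(stand) x,y,z [[-0.874, 0.486, 0.001], [0.486, 0.874, 0.001], [0.0, 0.002, -1.0]] F [ 2.89 -0.96 -0.11] w 0.0735 q [ 1.03  0.45  1.42  0.    1.27 -0.16]invalid input: not JSON, or not a number
```

```bash
python3 -m jog '[{"dx":-0.48,"dy":-0.45,"dz":0,"rx":0,"ry":0,"rz":0,"jaw":1},{"dx":-0.48,"dy":-0.45,"dz":0,"rx":0,"ry":0,"rz":0,"jaw":1},{"dx":-0.48,"dy":-0.45,"dz":0,"rx":0,"ry":0,"rz":0,"jaw":1},{"dx":-0.48,"dy":-0.45,"dz":0,"rx":0,"ry":0,"rz":0,"jaw":1},{"dx":-0.48,"dy":-0.45,"dz":0,"rx":0,"ry":0,"rz":0,"jaw":1},{"dx":-0.48,"dy":-0.45,"dz":0,"rx":0,"ry":0,"rz":0,"jaw":1},{"dx":-0.48,"dy":-0.45,"dz":0,"rx":0,"ry":0,"rz":0,"jaw":1},{"dx":-0.48,"dy":-0.45,"dz":0,"rx":0,"ry":0,"rz":0,"jaw":1},{"dx":-0.48,"dy":-0.45,"dz":0,"rx":0,"ry":0,"rz":0,"jaw":1},{"dx":0,"dy":0,"dz":0,"rx":0,"ry":0,"rz":0,"jaw":1}]' 20 >/dev/null; python3 s.py
python3 -m jog '[{"dx":0,"dy":0,"dz":0,"rx":0,"ry":0,"rz":-0.0407,"jaw":1},{"dx":0,"dy":0,"dz":0,"rx":0,"ry":0,"rz":-0.0407,"jaw":1},{"dx":0,"dy":0,"dz":0,"rx":0,"ry":0,"rz":-0.0407,"jaw":1},{"dx":0,"dy":0,"dz":0,"rx":0,"ry":0,"rz":-0.0407,"jaw":1},{"dx":0,"dy":0,"dz":0,"rx":0,"ry":-0.0389,"rz":0,"jaw":1},{"dx":0,"dy":0,"dz":0,"rx":0,"ry":-0.0389,"rz":0,"jaw":1},{"dx":0,"dy":0,"dz":0,"rx":0,"ry":-0.0389,"rz":0,"jaw":1},{"dx":0,"dy":0,"dz":0,"rx":0,"ry":-0.0389,"rz":0,"jaw":1},{"dx":0,"dy":0,"dz":0,"rx":0,"ry":-0.0389,"rz":0,"jaw":1},{"dx":0,"dy":0,"dz":0,"rx":0,"ry":0,"rz":0,"jaw":1}]' >/dev/null; python3 s.py
```

```text
t 1.2 stand-frame tip mm [-117.9  151.2  204.9] axes(stand) x,y,z [[-0.87, 0.494, -0.001], [0.494, 0.87, -0.001], [0.001, -0.001, -1.0]] F [ 0.04  0.25 -0.14] w -0.0003 q [ 0.15  0.27  1.73 -0.    1.14 -1.03]
t 2.2 stand-frame tip mm [-122.9  156.2  203. ] axes(stand) x,y,z [[-0.824, -0.001, -0.567], [-0.001, 1.0, -0.001], [0.567, 0.0, -0.824]] F [-1.04  0.04 -1.49] w 0.0001 q [ 0.19  0.09  2.24 -0.17  0.21 -1.35]
```

```bash
python3 -m jog '[{"dx":0.127,"dy":-0.06,"dz":0.182,"rx":0,"ry":0,"rz":0,"jaw":1},{"dx":0.127,"dy":-0.06,"dz":0.182,"rx":0,"ry":0,"rz":0,"jaw":1},{"dx":0.127,"dy":0,"dz":0.182,"rx":0,"ry":0,"rz":0,"jaw":1},{"dx":0,"dy":0,"dz":0,"rx":0,"ry":0,"rz":0,"jaw":1}]' >/dev/null; python3 s.py
```

```text
t 2.6 stand-frame tip mm [-117.   148.9  170.6] axes(stand) x,y,z [[-0.837, -0.0, -0.547], [0.004, 1.0, -0.007], [0.547, -0.008, -0.837]] F [-0.07  1.42 -0.07] w 0.0001 q [ 0.17  0.18  2.27 -0.26  0.12 -1.27]
```

```bash
python3 -m jog '[{"dx":-0.187,"dy":0.283,"dz":0.122,"rx":0,"ry":0,"rz":0,"jaw":1},{"dx":-0.187,"dy":0.283,"dz":0.122,"rx":0,"ry":0,"rz":0,"jaw":1},{"dx":-0.187,"dy":0.283,"dz":0.122,"rx":0,"ry":0,"rz":0,"jaw":1},{"dx":-0.187,"dy":0.283,"dz":0.122,"rx":0,"ry":0,"rz":0,"jaw":1},{"dx":0.182,"dy":0,"dz":0.279,"rx":0,"ry":0,"rz":0,"jaw":1},{"dx":0.182,"dy":0,"dz":0.279,"rx":0,"ry":0,"rz":0,"jaw":1},{"dx":0.182,"dy":0,"dz":0.279,"rx":0,"ry":0,"rz":0,"jaw":1},{"dx":0.182,"dy":0,"dz":0.279,"rx":0,"ry":0,"rz":0,"jaw":1},{"dx":0.182,"dy":0,"dz":0.279,"rx":0,"ry":0,"rz":0,"jaw":1},{"dx":0,"dy":0,"dz":0,"rx":0,"ry":0,"rz":0,"jaw":1}]' >/dev/null; python3 s.py
```

```text
t 3.6 stand-frame tip mm [-40.6 229.3  91.3] axes(stand) x,y,z [[-0.86, 0.001, -0.51], [0.009, 1.0, -0.013], [0.51, -0.016, -0.86]] F [ 0.05 -0.31 -0.1 ] w -0.0 q [ 0.38  0.47  2.1  -1.22  0.16 -0.13]
```

The wrist runs into joint limits when tilted along the spine. I'll lean the tool out to the +y side instead, rolling joint 4, and come in under the free edge.

```bash
python3 -m jog '[{"dx":-0.136,"dy":0.133,"dz":-0.23,"rx":0,"ry":0,"rz":0,"jaw":1},{"dx":-0.136,"dy":0.133,"dz":-0.23,"rx":0,"ry":0,"rz":0,"jaw":1},{"dx":-0.136,"dy":0.133,"dz":-0.23,"rx":0,"ry":0,"rz":0,"jaw":1},{"dx":0,"dy":0,"dz":0,"rx":0,"ry":0.0426,"rz":0,"jaw":1},{"dx":0,"dy":0,"dz":0,"rx":0,"ry":0.0426,"rz":0,"jaw":1},{"dx":0,"dy":0,"dz":0,"rx":0,"ry":0.0426,"rz":0,"jaw":1},{"dx":0,"dy":0,"dz":0,"rx":0,"ry":0.0426,"rz":0,"jaw":1},{"dx":0,"dy":0,"dz":0,"rx":0,"ry":0,"rz":0,"jaw":1},{"dx":0,"dy":0,"dz":0,"rx":0,"ry":0,"rz":0,"jaw":1},{"dx":0,"dy":0,"dz":0,"rx":0,"ry":0,"rz":0,"jaw":1}]' >/dev/null; python3 s.py
python3 -m jog '[{"dx":0,"dy":0,"dz":0,"rx":0.0463,"ry":0,"rz":0,"jaw":1},{"dx":0,"dy":0,"dz":0,"rx":0.0463,"ry":0,"rz":0,"jaw":1},{"dx":0,"dy":0,"dz":0,"rx":0.0463,"ry":0,"rz":0,"jaw":1},{"dx":0,"dy":0,"dz":0,"rx":0,"ry":0,"rz":0,"jaw":1}]' >/dev/null; python3 s.py
```

```text
t 4.6 stand-frame tip mm [-38.5 246.  142.5] axes(stand) x,y,z [[-0.995, 0.022, -0.097], [0.026, 0.999, -0.035], [0.096, -0.037, -0.995]] F [-0.15 -0.49 -0.87] w 0.0001 q [ 0.35  0.44  1.65 -0.07  0.96 -1.28]
t 5.0 stand-frame tip mm [-38.7 248.5 141.1] axes(stand) x,y,z [[-0.995, 0.017, -0.095], [0.059, 0.888, -0.456], [0.077, -0.46, -0.885]] F [ 1.19 -0.21 -0.01] w -0.0002 q [ 0.61  0.59  1.5  -0.48  1.25 -0.85]
```

```bash
python3 -m jog '[{"dx":0,"dy":0,"dz":0,"rx":0.043,"ry":0.01,"rz":0,"jaw":1},{"dx":0,"dy":0,"dz":0,"rx":0.043,"ry":0.01,"rz":0,"jaw":1},{"dx":0,"dy":0,"dz":0,"rx":0.043,"ry":0.01,"rz":0,"jaw":1},{"dx":0,"dy":0,"dz":0,"rx":0,"ry":0,"rz":0,"jaw":1}]' >/dev/null; python3 s.py
```

```text
t 5.4 stand-frame tip mm [-38.6 246.5 139.2] axes(stand) x,y,z [[-0.997, 0.079, -0.017], [0.064, 0.636, -0.769], [-0.05, -0.768, -0.639]] F [-0.82 -0.69 -0.99] w 0.0 q [ 0.72  0.82  1.28 -0.66  1.65 -0.74]
```

```bash
python3 -m jog '[{"dx":0,"dy":0.256,"dz":0.213,"rx":0,"ry":0,"rz":0,"jaw":1},{"dx":0,"dy":0.256,"dz":0.213,"rx":0,"ry":0,"rz":0,"jaw":1},{"dx":0,"dy":0.256,"dz":0.213,"rx":0,"ry":0,"rz":0,"jaw":1},{"dx":0,"dy":-0.17,"dz":0.205,"rx":0,"ry":0,"rz":0,"jaw":1},{"dx":0,"dy":-0.17,"dz":0.205,"rx":0,"ry":0,"rz":0,"jaw":1},{"dx":0,"dy":-0.17,"dz":0.205,"rx":0,"ry":0,"rz":0,"jaw":1},{"dx":0,"dy":-0.17,"dz":0.205,"rx":0,"ry":0,"rz":0,"jaw":1},{"dx":0,"dy":0,"dz":0,"rx":0,"ry":0,"rz":0,"jaw":1}]' >/dev/null; python3 s.py; python3 -c "
from h import *
im,W=cloud('side'); cv2.imwrite('pics/side1.png',cv2.resize(im[60:300,150:450,::-1],(750,600)))"
```

```text
t 6.2 stand-frame tip mm [-43.3 163.9  68.1] axes(stand) x,y,z [[-0.996, 0.083, -0.022], [0.07, 0.642, -0.764], [-0.049, -0.762, -0.645]] F [-0.94 -0.23  0.64] w 0.0006 q [ 0.61  0.85  1.46 -0.72  1.43 -0.66]
```

View pics/side1.png

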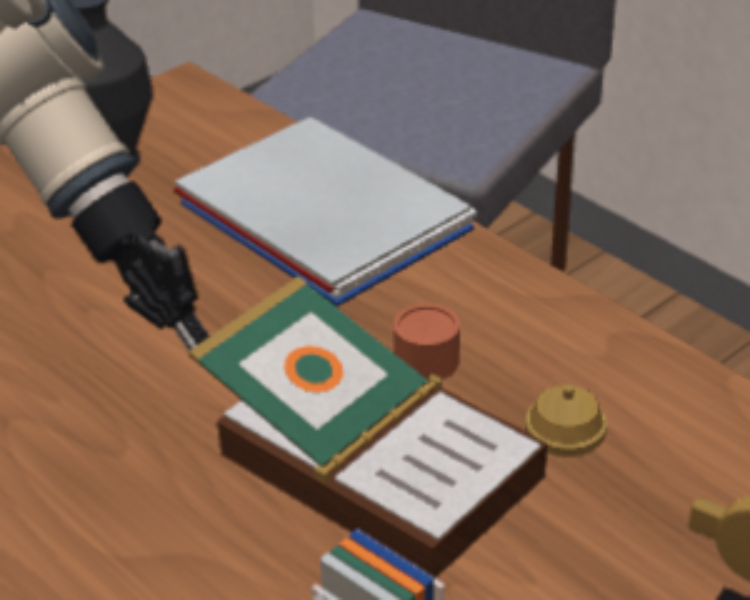

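The fingertip, near (200,340) in the crop, is just outside the free edge at its robot-side part, with the leaf unmoved. Next I slide under and lift.

```bash
python3 -m jog '[{"dx":0,"dy":-0.058,"dz":0.09,"rx":0,"ry":0,"rz":0,"jaw":1},{"dx":0,"dy":-0.058,"dz":0.09,"rx":0,"ry":0,"rz":0,"jaw":1},{"dx":0,"dy":-0.168,"dz":-0.055,"rx":0,"ry":0,"rz":0,"jaw":1},{"dx":0,"dy":-0.168,"dz":-0.055,"rx":0,"ry":0,"rz":0,"jaw":1},{"dx":0,"dy":-0.168,"dz":-0.055,"rx":0,"ry":0,"rz":0,"jaw":1}]'; python3 s.py
python3 -m jog '[{"dx":0,"dy":-0.168,"dz":-0.055,"rx":0,"ry":0,"rz":0,"jaw":1},{"dx":0,"dy":-0.168,"dz":-0.055,"rx":0,"ry":0,"rz":0,"jaw":1},{"dx":0,"dy":-0.168,"dz":-0.055,"rx":0,"ry":0,"rz":0,"jaw":1},{"dx":0,"dy":0,"dz":0,"rx":0,"ry":0,"rz":0,"jaw":1}]'; python3 s.py;python3 -c "
from h import *
im,W=cloud('side'); cv2.imwrite('pics/side2.png',cv2.resize(im[60:300,150:450,::-1],(750,600)))"
```

```text
time_s: 6.75
tool_pos: [0.5182, 0.1201, 0.1034]
eef_rot: [0.02, -0.014, 0.906, -0.422]
contact_force: [0.1, -0.7, -1.7]
width: 0.0001
gripper_force: 1.0
t 6.75 stand-frame tip mm [-45.3 135.7 103.4] axes(stand) x,y,z [[-0.996, 0.081, -0.024], [0.07, 0.639, -0.766], [-0.047, -0.765, -0.643]] F [-0.   -0.75 -1.69] w 0.0001 q [ 0.58  0.79  1.5  -0.74  1.43 -0.69]
time_s: 7.15
tool_pos: [0.5183, 0.1051, 0.1409]
eef_rot: [0.02, -0.014, 0.906, -0.422]
contact_force: [0.3, 0.4, 0.1]
width: 0.0
gripper_force: 0.0
t 7.15 stand-frame tip mm [-47.1 120.8 140.9] axes(stand) x,y,z [[-0.996, 0.082, -0.025], [0.072, 0.639, -0.766], [-0.047, -0.765, -0.643]] F [0.38 0.34 0.09] w 0.0 q [ 0.56  0.73  1.51 -0.75  1.46 -0.74]
```

View pics/side2.png

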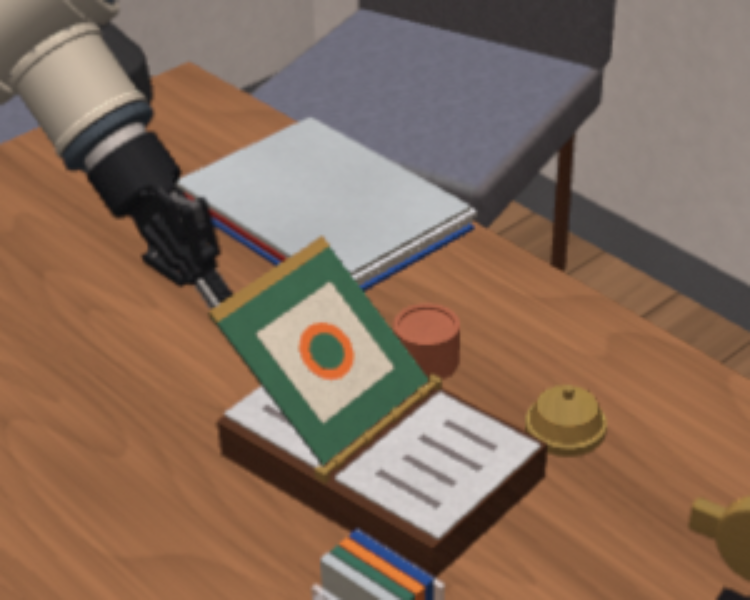

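The leaf is up to about 0.7 rad, resting on the fingertip, with its edge at (215,315)-(325,240). I'll continue the arc to upright.

```bash
python3 -m jog '[{"dx":-0.01,"dy":-0.177,"dz":0.025,"rx":0,"ry":0,"rz":0,"jaw":1},{"dx":-0.01,"dy":-0.177,"dz":0.025,"rx":0,"ry":0,"rz":0,"jaw":1},{"dx":-0.01,"dy":-0.177,"dz":0.025,"rx":0,"ry":0,"rz":0,"jaw":1},{"dx":-0.01,"dy":-0.177,"dz":0.025,"rx":0,"ry":0,"rz":0,"jaw":1},{"dx":-0.01,"dy":-0.131,"dz":0.077,"rx":0,"ry":0,"rz":0,"jaw":1},{"dx":-0.01,"dy":-0.131,"dz":0.077,"rx":0,"ry":0,"rz":0,"jaw":1},{"dx":-0.01,"dy":-0.131,"dz":0.077,"rx":0,"ry":0,"rz":0,"jaw":1},{"dx":-0.01,"dy":-0.131,"dz":0.077,"rx":0,"ry":0,"rz":0,"jaw":1},{"dx":-0.01,"dy":-0.131,"dz":0.077,"rx":0,"ry":0,"rz":0,"jaw":1},{"dx":-0.01,"dy":-0.131,"dz":0.077,"rx":0,"ry":0,"rz":0,"jaw":1}]'; python3 s.py;python3 -c "
from h import *
im,W=cloud('side'); cv2.imwrite('pics/side3.png',cv2.resize(im[60:300,150:450,::-1],(750,600)))"
```

```text
time_s: 8.2
tool_pos: [0.5285, 0.0006, 0.1982]
eef_rot: [0.019, -0.015, 0.906, -0.423]
contact_force: [0.7, 1.8, -1.7]
width: -0.0003
gripper_force: 0.9
t 8.2 stand-frame tip mm [-50.   15.9 198.2] axes(stand) x,y,z [[-0.996, 0.081, -0.023], [0.07, 0.639, -0.766], [-0.048, -0.765, -0.642]] F [ 0.9   1.71 -1.66] w -0.0003 q [ 0.39  0.6   1.6  -0.83  1.4  -0.86]
```

View pics/side3.png

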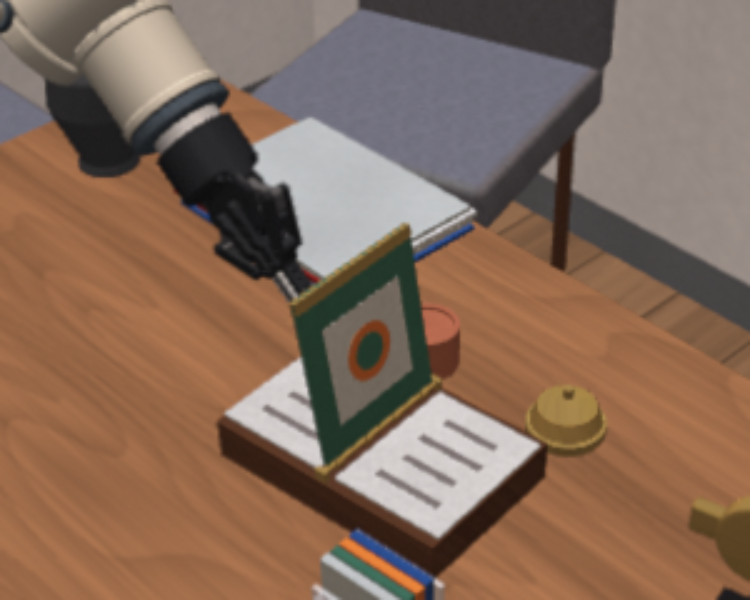

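The leaf is almost upright with the tip against its underside near the top (295,285), and forces are about 2.5 N. I carry it on over.

```bash
python3 -m jog '[{"dx":-0.03,"dy":-0.071,"dz":0.136,"rx":0,"ry":0,"rz":0,"jaw":1},{"dx":-0.03,"dy":-0.071,"dz":0.136,"rx":0,"ry":0,"rz":0,"jaw":1},{"dx":-0.03,"dy":-0.071,"dz":0.136,"rx":0,"ry":0,"rz":0,"jaw":1},{"dx":-0.03,"dy":-0.071,"dz":0.136,"rx":0,"ry":0,"rz":0,"jaw":1},{"dx":-0.03,"dy":-0.071,"dz":0.136,"rx":0,"ry":0,"rz":0,"jaw":1},{"dx":-0.03,"dy":-0.071,"dz":0.136,"rx":0,"ry":0,"rz":0,"jaw":1},{"dx":-0.03,"dy":0.021,"dz":0.17,"rx":0,"ry":0,"rz":0,"jaw":1},{"dx":-0.03,"dy":0.021,"dz":0.17,"rx":0,"ry":0,"rz":0,"jaw":1},{"dx":-0.03,"dy":0.021,"dz":0.17,"rx":0,"ry":0,"rz":0,"jaw":1},{"dx":-0.03,"dy":0.021,"dz":0.17,"rx":0,"ry":0,"rz":0,"jaw":1}]'; python3 s.py
```

```text
time_s: 9.25
tool_pos: [0.5567, -0.1005, 0.1451]
eef_rot: [0.019, -0.015, 0.906, -0.423]
contact_force: [-0.0, 0.7, 0.9]
width: -0.0003
gripper_force: 0.8
t 9.25 stand-frame tip mm [-34.5 -88.  145.1] axes(stand) x,y,z [[-0.996, 0.081, -0.023], [0.069, 0.639, -0.766], [-0.048, -0.765, -0.642]] F [0.05 0.68 0.9 ] w -0.0003 q [ 0.21  0.66  1.67 -0.95  1.2  -0.85]
```

```bash
python3 -m jog '[{"dx":0,"dy":0,"dz":0,"rx":-0.04,"ry":0,"rz":0,"jaw":1},{"dx":0,"dy":0,"dz":0,"rx":-0.04,"ry":0,"rz":0,"jaw":1},{"dx":0,"dy":0,"dz":0,"rx":-0.04,"ry":0,"rz":0,"jaw":1},{"dx":0,"dy":0,"dz":0,"rx":-0.04,"ry":0,"rz":0,"jaw":1},{"dx":0,"dy":0,"dz":0,"rx":0,"ry":0,"rz":0,"jaw":1}]'; python3 s.py; python3 -c "
from h import *
im,W=cloud('side'); cv2.imwrite('pics/side4.png',cv2.resize(im[60:300,150:450,::-1],(750,600)))"
```

```text
time_s: 9.75
tool_pos: [0.5575, -0.1023, 0.1473]
eef_rot: [0.017, -0.017, 0.983, -0.183]
contact_force: [0.2, 1.2, 1.1]
width: -0.0003
gripper_force: 0.6
t 9.75 stand-frame tip mm [-33.9 -89.8 147.3] axes(stand) x,y,z [[-0.996, 0.085, -0.027], [0.089, 0.929, -0.359], [-0.006, -0.36, -0.933]] F [0.34 1.2  1.06] w -0.0003 q [-0.06  0.48  1.64 -0.44  1.   -1.43]
```

View pics/side4.png

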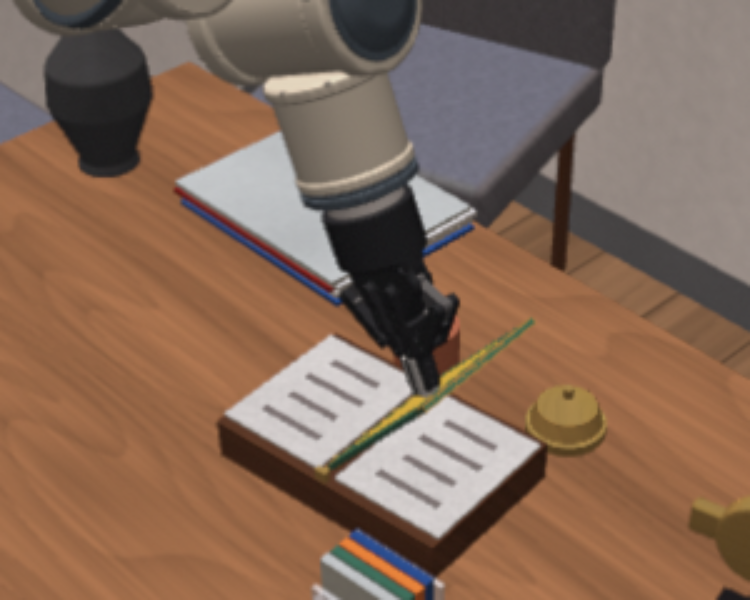

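The leaf is seen edge-on past upright, about 2.4 rad, with the tip on its upper face at (425,385). I push on down.

```bash
python3 -m jog '[{"dx":0,"dy":0,"dz":0.142,"rx":0,"ry":0,"rz":0,"jaw":1},{"dx":0,"dy":0,"dz":0.142,"rx":0,"ry":0,"rz":0,"jaw":1},{"dx":0,"dy":0,"dz":0.142,"rx":0,"ry":0,"rz":0,"jaw":1},{"dx":0,"dy":0,"dz":0.142,"rx":0,"ry":0,"rz":0,"jaw":1},{"dx":0,"dy":0,"dz":0.12,"rx":0,"ry":0,"rz":0,"jaw":1},{"dx":0,"dy":0,"dz":0.1,"rx":0,"ry":0,"rz":0,"jaw":1},{"dx":0,"dy":0,"dz":0,"rx":0,"ry":0,"rz":0,"jaw":1}]'; python3 s.py
```

```text
time_s: 10.5
tool_pos: [0.5582, -0.1215, 0.0899]
eef_rot: [0.014, -0.019, 0.983, -0.184]
contact_force: [-0.8, 0.3, -0.1]
width: 0.0003
gripper_force: 0.0
t 10.5 stand-frame tip mm [ -35.6 -108.9   89.9] axes(stand) x,y,z [[-0.996, 0.082, -0.021], [0.084, 0.928, -0.362], [-0.01, -0.363, -0.932]] F [-0.71  0.43 -0.09] w 0.0003 q [-0.09  0.56  1.69 -0.48  0.87 -1.39]
```

```bash
python3 -m jog '[{"dx":0,"dy":0,"dz":0.05,"rx":0,"ry":0,"rz":0,"jaw":1},{"dx":0,"dy":0,"dz":0.05,"rx":0,"ry":0,"rz":0,"jaw":1},{"dx":0,"dy":0.014,"dz":0.037,"rx":0,"ry":0,"rz":0,"jaw":1},{"dx":0,"dy":0.014,"dz":0.037,"rx":0,"ry":0,"rz":0,"jaw":1},{"dx":0,"dy":0,"dz":0,"rx":0,"ry":0,"rz":0,"jaw":1}]';python3 -m jog '[{"dx":0,"dy":0.01,"dz":0.025,"rx":0,"ry":0,"rz":0,"jaw":1},{"dx":0,"dy":0,"dz":0,"rx":0,"ry":0,"rz":0,"jaw":1}]'; python3 s.py; python3 -m jog '[{"dx":0,"dy":0.01,"dz":0.025,"rx":0,"ry":0,"rz":0,"jaw":1},{"dx":0,"dy":0,"dz":0,"rx":0,"ry":0,"rz":0,"jaw":1}]'; python3 s.py
```

```text
time_s: 11.0
tool_pos: [0.559, -0.1239, 0.0779]
eef_rot: [0.015, -0.019, 0.983, -0.184]
contact_force: [-0.3, -0.4, -0.5]
width: -0.0004
gripper_force: 0.0
time_s: 11.2
tool_pos: [0.5592, -0.1239, 0.076]
eef_rot: [0.015, -0.019, 0.983, -0.184]
contact_force: [0.1, 0.0, 0.1]
width: -0.0
gripper_force: 0.0
t 11.2 stand-frame tip mm [ -34.9 -111.4   76. ] axes(stand) x,y,z [[-0.996, 0.081, -0.023], [0.084, 0.928, -0.362], [-0.008, -0.363, -0.932]] F [0.05 0.01 0.08] w -0.0 q [-0.1   0.59  1.7  -0.5   0.84 -1.37]
time_s: 11.4
tool_pos: [0.5592, -0.1239, 0.074]
eef_rot: [0.015, -0.019, 0.983, -0.184]
contact_force: [0.3, -0.2, 0.2]
width: -0.0001
gripper_force: 0.1
t 11.4 stand-frame tip mm [ -34.8 -111.4   74. ] axes(stand) x,y,z [[-0.996, 0.081, -0.023], [0.084, 0.928, -0.362], [-0.008, -0.363, -0.932]] F [ 0.31 -0.22  0.18] w -0.0001 q [-0.1   0.59  1.7  -0.5   0.84 -1.37]
```

```bash
python3 -m jog '[{"dx":0,"dy":0.01,"dz":0.025,"rx":0,"ry":0,"rz":0,"jaw":1}]'|grep -E "pos|cont"; python3 -m jog '[{"dx":0,"dy":0.01,"dz":0.025,"rx":0,"ry":0,"rz":0,"jaw":1}]'|grep -E "pos|cont"; python3 -m jog '[{"dx":0,"dy":0,"dz":0,"rx":0,"ry":0,"rz":0,"jaw":1}]'|grep -E "pos|cont"
```

```text
tool_pos: [0.5594, -0.1239, 0.0722]
contact_force: [0.1, -0.4, 1.4]
tool_pos: [0.5594, -0.1239, 0.07]
contact_force: [0.3, -0.7, 1.7]
tool_pos: [0.5592, -0.1238, 0.0698]
contact_force: [-0.6, -0.2, 1.1]
```

```bash
for k in 1; do python3 -m jog '[{"dx":0,"dy":0.007,"dz":0.018,"rx":0,"ry":0,"rz":0,"jaw":1}]'|grep -E "pos|cont"; python3 -m jog '[{"dx":0,"dy":0,"dz":0,"rx":0,"ry":0,"rz":0,"jaw":1}]'|grep -E "pos|cont"; done
python3 - <<'E'
from h import *
from scipy.spatial.transform import Rotation as Ro
im,W=cloud('side'); cv2.imwrite('pics/side5.png',cv2.resize(im[60:300,150:450,::-1],(750,600)))
E
```

```text
tool_pos: [0.5594, -0.1239, 0.0686]
contact_force: [0.4, -0.7, 1.7]
tool_pos: [0.5593, -0.1239, 0.0685]
contact_force: [-0.4, 0.5, 0.2]
```

View pics/side5.png

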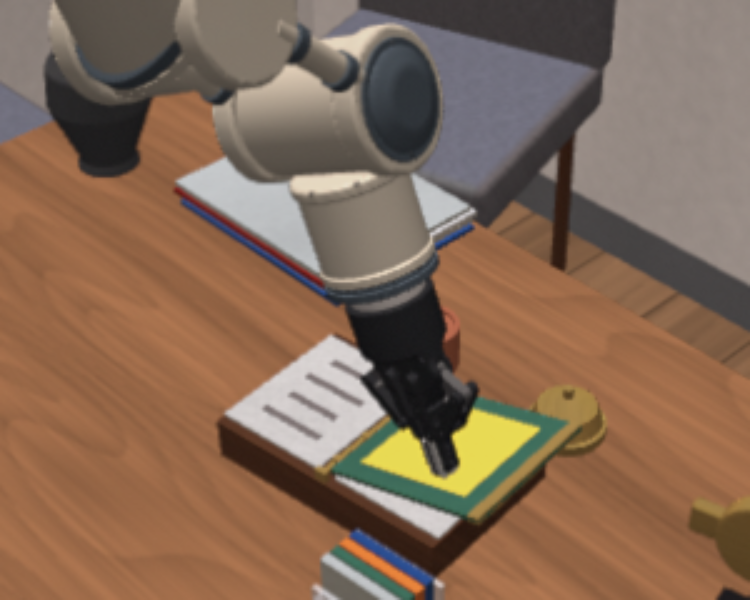

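The leaf is nearly flat on the other half, with the tip on it at (443,468). I press on until the stop is felt.

```bash
for k in 1; do python3 -m jog '[{"dx":0,"dy":0.007,"dz":0.018,"rx":0,"ry":0,"rz":0,"jaw":1}]'|grep -E "pos|cont"; python3 -m jog '[{"dx":0,"dy":0.007,"dz":0.018,"rx":0,"ry":0,"rz":0,"jaw":1}]'|grep -E "pos|cont"; python3 -m jog '[{"dx":0,"dy":0,"dz":0,"rx":0,"ry":0,"rz":0,"jaw":1}]'|grep -E "pos|cont";  done
python3 - <<'E'
from h import *
im,W=cloud('side'); Rz=np.array([[.9923,-.1237],[.1237,.9923]])
P=W.copy(); P[...,:2]=(W[...,:2]-[.58,-.009])@Rz
hsv=cv2.cvtColor(im,cv2.COLOR_RGB2HSV)
m=(abs(P[...,0])<74)&(abs(P[...,0])<.074)&(P[...,1]<-.01)&(P[...,1]>-.18)&(P[...,2]>.05)&(P[...,2]<.12)&(cv2.inRange(hsv,(55,80,20),(95,255,255))>0)
q=P[m]; A=np.c_[q,np.ones(len(q))]
c,*_=np.linalg.lstsq(A[:,[0,1,3]],q[:,2],rcond=None); print(len(q),c.round(4), 'z by y', [(y,np.median(q[abs(q[:,1]-y)<.01,2]).round(4)) for y in(-.03,-.08,-.12,-.15)])
E
```

```text
tool_pos: [0.5594, -0.1239, 0.0673]
contact_force: [-0.7, 0.2, 1.3]
tool_pos: [0.5595, -0.1239, 0.0657]
contact_force: [-0.1, -0.3, 1.4]
tool_pos: [0.5594, -0.1239, 0.0656]
contact_force: [0.5, 0.1, 0.5]
683 [ 0.0003 -0.2191  0.0671] z by y [(-0.03, np.float64(0.0737)), (-0.08, np.float64(0.0848)), (-0.12, np.float64(0.093)), (-0.15, np.float64(0.0993))]
```

Run:
```python
from h import *
o=bot.get_obs(); im,W=cloud('side'); p=bot.camera_params('side'); T=p['camera_from_world']
f=240/np.tan(np.radians(p['vfov'])/2)
c=T[:3,:3]@o['tool_pos']+T[:3,3]; s=c[:2]/c[2]; s=s*(1+p['k1']*(s@s)); u=f*s[0]+p['cx'];v=f*s[1]+p['cy']
print('tcp px',u,v,'crop',(u-150)*2.5,(v-60)*2.5,'depth',c[2])
Z=np.dstack([W]) 
for vv in range(int(v)-16,int(v)+14,3): print(vv,[tuple(W[vv,uu].round(3).tolist()) for uu in (int(u)-6,int(u),int(u)+6)])
im2=im.copy(); cv2.circle(im2,(int(round(u)),int(round(v))),1,(255,0,0),-1)
cv2.imwrite('pics/z6.png',cv2.resize(im2[180:280,260:400,::-1],(800,571),interpolation=cv2.INTER_NEAREST))
```

```text
tcp px 331.79087067924456 260.21760037426105 crop 454.4771766981114 500.54400093565266 depth 1.3148169922649091
244 [(0.55, -0.112, 0.112), (0.561, -0.119, 0.11), (0.582, -0.117, 0.094)]
247 [(0.549, -0.113, 0.105), (0.559, -0.121, 0.103), (0.577, -0.122, 0.093)]
250 [(0.546, -0.116, 0.099), (0.561, -0.119, 0.092), (0.569, -0.13, 0.094)]
253 [(0.547, -0.115, 0.089), (0.553, -0.127, 0.094), (0.561, -0.138, 0.096)]
256 [(0.539, -0.123, 0.091), (0.548, -0.132, 0.092), (0.554, -0.145, 0.097)]
259 [(0.532, -0.13, 0.093), (0.541, -0.14, 0.094), (0.547, -0.151, 0.097)]
262 [(0.525, -0.138, 0.094), (0.531, -0.149, 0.098), (0.542, -0.157, 0.096)]
265 [(0.52, -0.143, 0.092), (nan, nan, nan), (0.533, -0.165, 0.099)]
268 [(0.539, -0.123, 0.055), (0.547, -0.134, 0.058), (0.528, -0.171, 0.098)]
271 [(0.529, -0.134, 0.062), (0.541, -0.14, 0.058), (0.563, -0.137, 0.039)]
```

View pics/z6.png

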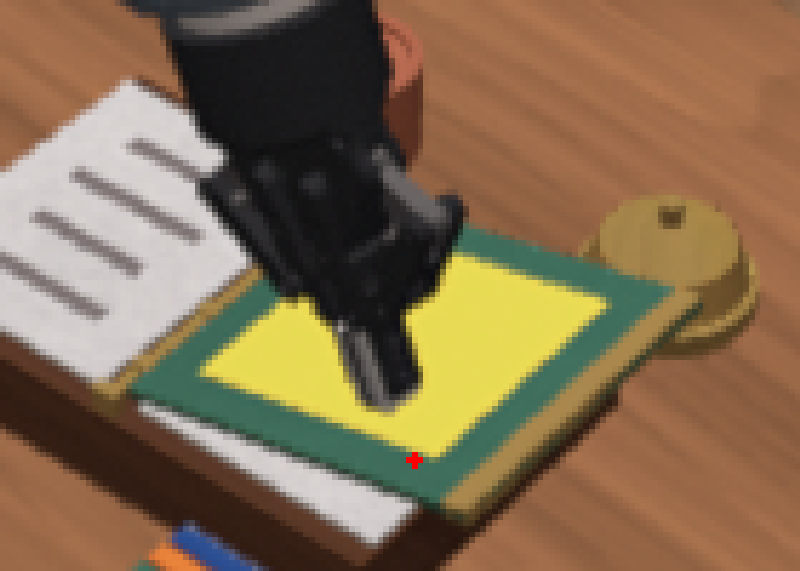

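The red mark (nominal TCP) lies about 25 mm beyond the visible fingertip, which sits on the leaf. The leaf still stands about 0.2 rad off flat, so I need to go roughly 24 mm further down, watching the force.

```bash
python3 -m jog '[{"dx":0,"dy":0.014,"dz":0.037,"rx":0,"ry":0,"rz":0,"jaw":1},{"dx":0,"dy":0.014,"dz":0.037,"rx":0,"ry":0,"rz":0,"jaw":1},{"dx":0,"dy":0.014,"dz":0.037,"rx":0,"ry":0,"rz":0,"jaw":1}]'|grep -E "pos|cont"; python3 -m jog '[{"dx":0,"dy":0.014,"dz":0.037,"rx":0,"ry":0,"rz":0,"jaw":1},{"dx":0,"dy":0.014,"dz":0.037,"rx":0,"ry":0,"rz":0,"jaw":1},{"dx":0,"dy":0.007,"dz":0.018,"rx":0,"ry":0,"rz":0,"jaw":1}]'|grep -E "pos|cont";  python3 -c "
from h import *
im,W=cloud('side'); Rz=np.array([[.9923,-.1237],[.1237,.9923]])
P=W.copy(); P[...,:2]=(W[...,:2]-[.58,-.009])@Rz
hsv=cv2.cvtColor(im,cv2.COLOR_RGB2HSV)
m=(abs(P[...,0])<.074)&(P[...,1]<-.01)&(P[...,1]>-.18)&(P[...,2]>.05)&(P[...,2]<.12)&(cv2.inRange(hsv,(55,80,20),(95,255,255))>0)
q=P[m]; print(np.linalg.lstsq(np.c_[q[:,:2],np.ones(len(q))],q[:,2],rcond=None)[0].round(4))
"
```

```text
tool_pos: [0.5596, -0.1239, 0.0565]
contact_force: [0.8, -0.8, 1.9]
tool_pos: [0.5597, -0.124, 0.0491]
contact_force: [-0.3, -1.6, 0.7]
[ 0.0002 -0.0498  0.0668]
```

```bash
python3 -m jog '[{"dx":0,"dy":0.007,"dz":0.018,"rx":0,"ry":0,"rz":0,"jaw":1},{"dx":0,"dy":0.007,"dz":0.018,"rx":0,"ry":0,"rz":0,"jaw":1},{"dx":0,"dy":0.007,"dz":0.018,"rx":0,"ry":0,"rz":0,"jaw":1}]'|grep -E "pos|cont"; python3 -m jog '[{"dx":0,"dy":0.005,"dz":0.012,"rx":0,"ry":0,"rz":0,"jaw":1}]'|grep -E "pos|cont"; python3 -m jog '[{"dx":0,"dy":0.005,"dz":0.012,"rx":0,"ry":0,"rz":0,"jaw":1}]'|grep -E "pos|cont"
```

```text
tool_pos: [0.5599, -0.124, 0.0451]
contact_force: [-1.1, -1.1, 1.5]
tool_pos: [0.5599, -0.1239, 0.044]
contact_force: [0.3, -0.6, 0.6]
tool_pos: [0.56, -0.124, 0.0432]
contact_force: [-2.3, -0.3, 10.4]
```

```bash
cat > leaf.py <<'E'
from h import *
im,W=cloud('side'); Rz=np.array([[.9923,-.1237],[.1237,.9923]])
P=W.copy(); P[...,:2]=(W[...,:2]-[.58,-.009])@Rz
hsv=cv2.cvtColor(im,cv2.COLOR_RGB2HSV)
m=(abs(P[...,0])<.074)&(P[...,1]<-.01)&(P[...,1]>-.18)&(P[...,2]>.05)&(P[...,2]<.12)&(cv2.inRange(hsv,(55,80,20),(95,255,255))>0)
q=P[m]; print(np.linalg.lstsq(np.c_[q[:,:2],np.ones(len(q))],q[:,2],rcond=None)[0].round(4))
E
python3 leaf.py
```

```text
[0.001  0.0088 0.0672]
```

The hard stop is felt at about 10 N. I add a slight extra press, then lift straight off and clear.

```bash
python3 -m jog '[{"dx":0,"dy":0.003,"dz":0.007,"rx":0,"ry":0,"rz":0,"jaw":1},{"dx":0,"dy":0,"dz":0,"rx":0,"ry":0,"rz":0,"jaw":1}]'|grep -E "pos|cont"; python3 -m jog '[{"dx":0,"dy":-0.03,"dz":-0.08,"rx":0,"ry":0,"rz":0,"jaw":1},{"dx":0,"dy":-0.096,"dz":-0.249,"rx":0,"ry":0,"rz":0,"jaw":1},{"dx":0,"dy":-0.15,"dz":-0.4,"rx":0,"ry":0,"rz":0,"jaw":1},{"dx":0,"dy":-0.15,"dz":-0.4,"rx":0,"ry":0,"rz":0,"jaw":1},{"dx":0,"dy":-0.15,"dz":-0.4,"rx":0,"ry":0,"rz":0,"jaw":1},{"dx":0,"dy":-0.15,"dz":-0.4,"rx":0,"ry":0,"rz":0,"jaw":1},{"dx":0,"dy":-0.15,"dz":-0.4,"rx":0,"ry":0,"rz":0,"jaw":1},{"dx":0,"dy":0.3,"dz":-0.1,"rx":0,"ry":0,"rz":0,"jaw":1},{"dx":0,"dy":0.3,"dz":-0.1,"rx":0,"ry":0,"rz":0,"jaw":1},{"dx":0,"dy":0,"dz":0,"rx":0,"ry":0,"rz":0,"jaw":1}]'; python3 leaf.py
python3 - <<'E'
from h import *
im,W=cloud('side'); cv2.imwrite('pics/side7.png',im[...,::-1])
E
```

```text
tool_pos: [0.56, -0.124, 0.0431]
contact_force: [-3.5, 1.0, 12.4]
time_s: 14.75
tool_pos: [0.5535, -0.0726, 0.227]
eef_rot: [0.016, -0.02, 0.983, -0.184]
contact_force: [0.0, -0.7, 0.6]
width: 0.0
gripper_force: 0.0
[0.0016 0.0014 0.0662]
```

View pics/side7.png

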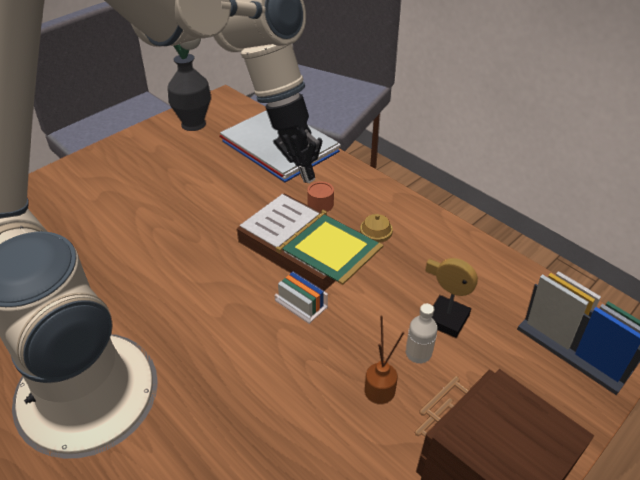

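The leaf lies flat (slope 0.001) at (335,247). The candle (320,195), bell (376,226), cards (301,297) and the other objects are where they started, and the gripper is well above the menu.

```bash
python3 -c "
from cell import bot
print(bot.finish_job())"
```

```text
the job is handed in; nothing more can be done
None
```

The green leaf is turned over and measures flat on the other half of its stand; in the last picture the other objects look unmoved and the gripper is clear, and I handed the job in at about 15 s.

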